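# Clear up after a staining session

### The arm

A 6-joint arm with a two-finger parallel gripper is mounted at the origin on a cart in front of the work surface, level with it; the furniture and walls round the work are solid. World frame = base frame: x ahead of the robot, y to its left, z up, the work surface at z = 0. Lengths are in m, angles in rad, forces in N, time in s.
With the tool pointing down it reaches from about 0.275 to 0.875 m from the base axis. Payload 12.5 kg.
Tool frame: the origin (TCP) lies on the centre line of the jaws, within the pads' length; the fingertips stand r.finger_overhang ahead of it and the grasp point (between the pads) lies 3 mm ahead of it (r.finger_overhang is the distance from the TCP to the fingertips, in m); z points along the fingers, y is the line along which they close (so a half turn about z gives the same grasp; the last joint's range is limited). The gripper opens to 85 mm and grips with 20 to 120 N. Pads are 22 mm wide; open, the fingers measure 114 mm over their backs; the gripper's body (76 mm by 85 mm) begins 54 mm behind the grasp point. The pads swing forward as they close: fully open they stand 13 mm farther back than shut.
Start: joints at [1.095, 0.351, 1.652, -0, 1.139, -0.085], TCP at [0.209, 0.509, 0.253] pointing down, gripper open.
Joint ranges: [-2.75, 2.75], [-0.79, 2.1], [0.01, 2.65], [-1.57, 4.71], [0.07, 3.14], [-2.87, 2.87]. Speed limits (rad/s): [2.22, 2.22, 2.79, 3.14, 3.14, 3.14].

### API

Orientations are given as a unit quaternion [x, y, z, w].
In Python, from cell import r, optics gives the robot as it stands. The module is installed in compiled form; this text tells all that it offers. Calls block until the motion is done:
- r.move_to(position, orientation): joint-space move of the TCP to a pose.
- r.move_linear(position, rot=None, vel=0.15): straight line of the TCP; rot=None keeps the orientation; vel is the mean speed in m/s.
- r.set_joints(angles): joint-space move.
- r.set_gripper(opening, squeeze=None): opening from 0.0 (shut) to 1.0 (fully open); squeeze is the grip in N (None keeps the last); returns when the fingers have stopped.
- r.sleep(seconds).
- r.inverse_kinematics(position, orientation): joint angles nearest the present ones, or None.
- optics.get_image(name): name is "side" or "top"; returns a dict with "pixels" (480x640x3 uint8, red, green, blue), "depth" (480x640 float32, m along the optical axis (not along the pixel's ray), 0 where there is no reading), "fx", "fy", "cx", "cy" (pixels), "D" ([k1, k2, p1, p2, k3] as OpenCV has them; the pictures are not rectified), "camera_from_world" (4x4, takes a point from world to camera coordinates). Camera axes: x right, y down, z forward; pixel columns grow to the right and rows downward; lengths in m; the calibration is good to about 2 mm. A picture is of the moment at which its call begins.
A pose or a line that the arm cannot do raises r.PlanningError and nothing moves.
- r.hand_in(): hands the job in; it is judged then, once.
Readings, each from a call of its own:
- r.current_t(): time.
- r.current_q(): joint angles.
- r.current_qvel(): joint speeds.
- r.current_effort(): joint torques, N m.
- r.current_tool_pos(): TCP position.
- r.current_ee_rot(): TCP orientation.
- r.current_contact_force(): force on the tool from outside, world axes, zero at the start.
- r.current_torque(): the same for the moment, N m.
- r.current_opening(): opening from 0.0 (shut) to 1.0 (fully open).
- r.current_finger_force(): force on a finger pad.
Only numpy, scipy, OpenCV 4.12 (cv2) and the standard library are available. Lean on these libraries where they do the work, as an engineer would, in place of code of your own. Each camera call takes 0.05 s, during which the arm holds its last target. There are 200 camera calls.

### The job

Put away the five things left out on the bench after staining. The blue-capped and the red-capped dropper bottle each go down into the well of the stain rack ringed in their own colour, the 50 ml tube into either hole of the blue tube rack, and the two closed petri dishes lie flat, one on the other, between the rods of the steel dish carrier. Keep everything upright as you carry it, and leave the white bottle in its well and the timer where they are.

Things in the scene. Friction and masses are not known exactly. Their poses are not given: they have to be found in the camera images.
- drop_blue: Small round dropper bottle with bright blue cap, standing upright, 56 mm tall: body 20 mm across up to 35 mm, cap 16 mm across above. Origin at the centre of its underside, z up. About 22 g.
- drop_red: Small round dropper bottle with red cap, pinkish body, standing upright, 59 mm tall: body 20 mm across up to 38 mm, cap 16 mm across above. Origin at the centre of its underside, z up. About 22 g.
- tube_50: 50 ml plastic tube with orange screw cap, standing upright on its skirt, 98 mm tall: body 29 mm across up to 82 mm, cap 36 mm across above. Origin at the centre of its underside, z up. About 70 g.
- petri_dish_1: Closed clear petri dish with pale agar, round, about 60 mm across (58 mm between the fingers) and 15 mm high, lying flat. Alike with petri_dish_2. Stacked, the upper one nests so that it sits 12 mm above the lower. Origin at the centre of its underside, z up. About 24 g.
- petri_dish_2: The second, identical closed petri dish (see petri_dish_1). Origin at the centre of its underside, z up.
- stain_rack: Grey fixed rack, 50 (x) by 131 (y) by 26 mm high (22 over the wells). Three 30 mm wells with chamfered mouths in a row at x = 0: blue-ringed at y = +40 mm, white-ringed at y = 0 (holds the white-capped bottle), red-ringed at y = -40 mm. Well floors are 5 mm above the bench, so bottles sink in 17 mm. Origin at the centre of the underside, z up.
- tube_rack: Blue two-tier fixed rack, 104 (x) by 58 (y) by 47 mm high, two round 39 mm holes at x = +24 and -24 mm, y = 0, through the upper tier (top at 45 mm); a tube stands on the lower tier, 5 mm above the bench. Either hole will do. Origin at the centre of the underside, z up.
- dish_carrier: Fixed steel carrier: round base 100 mm across, 5 mm thick; four upright rods 6 mm thick at x = +-30, y = +-30 mm, 56 mm high, black tips. Dishes lie on the base between the rods; fingers that close along the carrier's x or y pass through the 54 mm gaps between rods. Origin at the centre of the underside, z up.
- drop_white: Dropper bottle with white cap, 65 mm tall and 20 mm across, already standing in the middle well of the stain rack; stays there. Origin at the centre of its underside.
- timer: White and black bench timer, 70 x 68 x 25 mm, lying on the bench left of the work; stays where it is. Origin at the centre of its underside.
Things that resemble listed ones, but are neither listed nor needed, are in the scene too. Leave any yellow look-alike of the tube_50 alone.

How it is judged:
By the outcome, as a careful person would: the job done as asked, in the order asked, and still so for the second after the job is handed in, with the robot touching nothing.
It also fails if it takes over 122 s, if anything falls off the work surface, if the arm or the gripper's body presses on something with over 40 N, if the wrist force passes 120 N, or if a joint passes its speed limit or range.

## Working session

There is one attempt and no reset: what is moved stays moved. The work goes in short steps, each a Python script; the robot and the scene stay as the last script left them, time stands still between calls to the robot, and variables do not carry over. Pictures are saved under pics/ and viewed, at most 14 in all, crops included, and the job is handed in when it is done.

```bash
mkdir -p pics; ls; python3 - <<'E'
from cell import r, optics
import cv2, numpy as np
for n in ("top","side"):
    im=optics.get_image(n); cv2.imwrite(f"pics/{n}0.png",im["pixels"][:,:,::-1])
    np.savez(f"{n}0.npz",**im)
    print(n,im["fx"],im["fy"],im["cx"],im["cy"],im["D"]);print(np.round(np.linalg.inv(im["camera_from_world"]),3)); print((im["depth"]>0).mean())
print(r.finger_overhang,r.current_t(),r.current_ee_rot())
E
```

```text
pics
top 479.5913131843096 479.5913131843096 321.16217736925245 235.8740657825902 [0.01871207 0.         0.         0.         0.        ]
[[ 0.018 -0.999  0.036  0.439]
 [-1.    -0.017  0.011  0.252]
 [-0.01  -0.036 -0.999  0.881]
 [ 0.     0.     0.     1.   ]]
0.9961490885416666
side 541.333663038523 541.333663038523 327.0045884542796 249.49718936462227 [-0.01356486  0.          0.          0.          0.        ]
[[ 0.994 -0.074  0.08   0.43 ]
 [-0.109 -0.617  0.78  -0.465]
 [-0.009 -0.784 -0.621  0.615]
 [ 0.     0.     0.     1.   ]]
0.996162109375
0.022 0.1 [ 1.94146029e-01  9.80972516e-01 -4.74287483e-04 -1.30266969e-04]
```

View pics/top0.png

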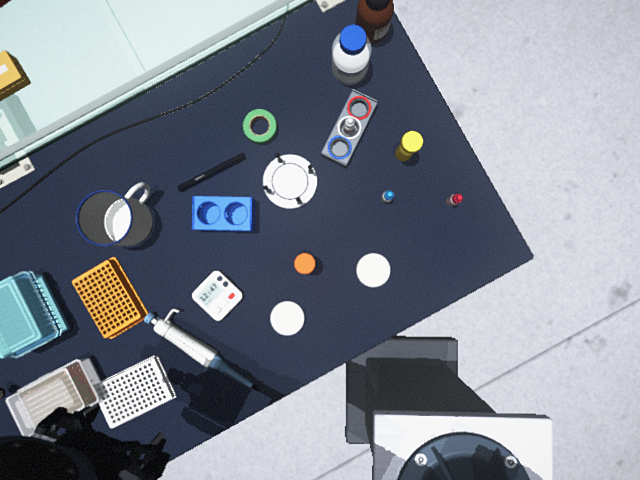

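View pics/side0.png

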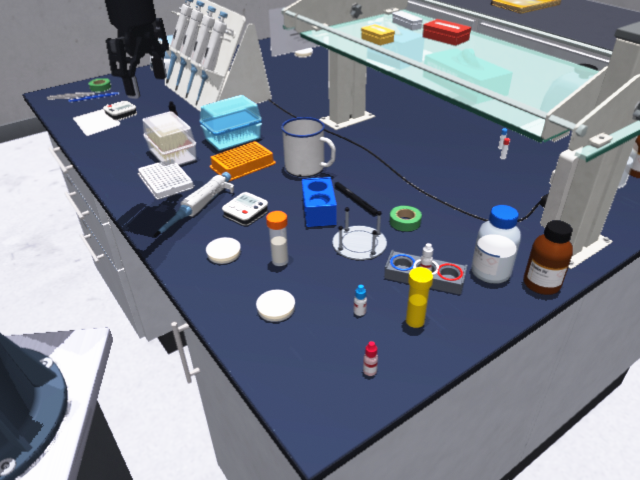

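The top view (u,v) shows the blue bottle (388,196), red bottle (456,200), orange-capped tube (304,263), and dishes at (287,318) and (373,270). It also shows the carrier (290,181), stain rack (349,128) with the red well at the far end, tube rack (222,214) and the yellow look-alike (410,146). The side view confirms these: blue (360,300), red (370,360), tube (278,240), dishes (223,250) and (276,305), carrier (360,241), stain rack (427,271), tube rack (319,202).

```bash
cat > vis.py <<'E'
import cv2, numpy as np
def K(im): return np.array([[im["fx"],0,im["cx"]],[0,im["fy"],im["cy"]],[0,0,1.]])
def rays(im,uv): return cv2.undistortPoints(np.float64(uv).reshape(-1,1,2),K(im),np.float64(im["D"])).reshape(-1,2)
def cloud(im):
    v,u=np.mgrid[:480,:640]; n=rays(im,np.stack([u,v],-1)).reshape(480,640,2)
    p=np.dstack([n,np.ones((480,640))])*im["depth"][...,None]
    T=np.linalg.inv(im["camera_from_world"]); return p@T[:3,:3].T+T[:3,3]
def at_z(im,uv,z):
    n=rays(im,uv); T=np.linalg.inv(im["camera_from_world"])
    d=np.c_[n,np.ones(len(n))]@T[:3,:3].T; return T[:3,3]+d*((z-T[2,3])/d[:,2])[:,None]
def tri(a,ua,b,ub):
    X=cv2.triangulatePoints(np.float64(a["camera_from_world"])[:3],np.float64(b["camera_from_world"])[:3],rays(a,[ua]).T,rays(b,[ub]).T)
    return (X[:3]/X[3]).ravel()
def mask(im,box,cond):
    u0,v0,u1,v1=box; m=np.zeros((480,640),bool)
    hsv=cv2.cvtColor(im["pixels"],cv2.COLOR_RGB2HSV).astype(int)
    m[v0:v1,u0:u1]=cond(hsv[...,0],hsv[...,1],hsv[...,2])[v0:v1,u0:u1]; return m
blue=lambda h,s,v:(h>95)&(h<125)&(s>140)&(v>110)
red=lambda h,s,v:((h<8)|(h>170))&(s>140)&(v>90)
orange=lambda h,s,v:(h>5)&(h<18)&(s>150)&(v>120)
white=lambda h,s,v:(s<60)&(v>150)
E
python3 - <<'E'
from vis import *
np.set_printoptions(precision=4,suppress=True)
t=dict(np.load("top0.npz"));s=dict(np.load("side0.npz"));ct,cs=cloud(t),cloud(s)
B={"blue":((375,180,402,210),(350,282,370,302),blue),"red":((444,188,468,212),(360,340,382,358),red),
"tube":((288,248,322,278),(262,208,292,230),orange),"dA":((265,295,310,340),(203,235,245,265),white),"dB":((350,248,395,292),(252,286,300,325),white),
"wblue":((325,130,355,163),(386,250,416,274),blue),"wred":((343,92,374,120),(433,258,468,286),red)}
for k,(bt,bs,c) in B.items():
    uv=[]
    for im,cl,b in((t,ct,bt),(s,cs,bs)):
        m=mask(im,b,c); p=cl[m]; q=np.argwhere(m)[:,::-1]
        hi=np.percentile(p[:,2],95); top=p[p[:,2]>hi-.004]
        (cc,rad)=cv2.minEnclosingCircle(q.astype(np.float32)); uv.append(cc)
        print(k,m.sum(),"zmax %.4f"%hi,"top mean",top.mean(0),"mid",(top.min(0)+top.max(0))/2,"ext",np.ptp(top,0),"enc",np.round(cc,1),round(rad,1))
    print("   tri",tri(t,uv[0],s,uv[1]))
for nm,im,cl,b in(("trk",t,ct,(180,185,265,245)),("trk",s,cs,(295,170,345,235))):
    m=mask(im,b,blue); p=cl[m]; z=np.percentile(p[:,2],97); p=p[abs(p[:,2]-z)<.006]
    print(nm,z,cv2.minAreaRect((p[:,:2]*1000).astype(np.float32)))
# carrier
for im,cl,b in((t,ct,(258,148,324,214)),(s,cs,(325,200,392,262))):
    c=cl[b[1]:b[3],b[0]:b[2]]; c=c.reshape(-1,3)
    m=(c[:,2]>.035)&(c[:,2]<.075); p=c[m]; print(m.sum(), np.percentile(c[:,2],[10,30,50,70,90]))
    n,lab,cen=cv2.kmeans((p[:,:2]).astype(np.float32),4,None,(3,50,1e-5),10,cv2.KMEANS_PP_CENTERS)
    for i in range(4): print(cen[i],p[lab.ravel()==i][:,2].max(),(lab==i).sum())
# stain rack top
for im,cl,b in((t,ct,(318,86,380,170)),(s,cs,(380,240,470,294))):
    c=cl[b[1]:b[3],b[0]:b[2]].reshape(-1,3); p=c[(c[:,2]>.019)&(c[:,2]<.031)]
    print(len(p),np.median(p[:,2]),cv2.minAreaRect((p[:,:2]*1000).astype(np.float32)))
w=cloud(t)[105:135,335:365].reshape(-1,3); w=w[w[:,2]>.05];print("white top",w.mean(0),w[:,2].max(),len(w))
for im in(t,s): print("bench",[np.median(cloud(im)[v-3:v+3,u-3:u+3].reshape(-1,3),0) for u,v in ([(340,220),(420,260)] if im is t else [(330,290),(320,350)])])
# crop pictures
cr=cv2.resize(t["pixels"][60:240,180:420],None,fx=3.3,fy=3.3,interpolation=cv2.INTER_CUBIC);cv2.imwrite("pics/c1.png",cr[:600,:,::-1])
E
```

```text
blue 72 zmax 0.0561 top mean [0.5435 0.1439 0.0549] mid [0.5434 0.1441 0.0554] ext [0.0074 0.0086 0.0064] enc [388.8 194.5] 4.9
blue 136 zmax 0.0557 top mean [0.5432 0.1404 0.0547] mid [0.5433 0.1396 0.055 ] ext [0.0076 0.0099 0.0058] enc [360.5 291.4] 7.6
   tri [0.544  0.1438 0.0425]
red 72 zmax 0.0593 top mean [0.5397 0.0261 0.0582] mid [0.5395 0.0263 0.058 ] ext [0.0071 0.0082 0.0038] enc [457.5 197.5] 4.7
red 144 zmax 0.0590 top mean [0.5383 0.0216 0.0576] mid [0.5388 0.0223 0.0575] ext [0.0084 0.0097 0.0048] enc [371.  349.5] 7.8
   tri [0.54   0.0245 0.044 ]
tube 353 zmax 0.0991 top mean [0.4229 0.2863 0.1073] mid [0.4226 0.2772 0.4882] ext [0.0327 0.0508 0.7862] enc [304.4 263.1] 10.6
tube 206 zmax 0.0981 top mean [0.4226 0.2727 0.1026] mid [ 0.4226 -0.0821  0.3549] ext [0.0321 0.7662 0.5211] enc [276.4 219.7] 10.7
   tri [0.4221 0.2875 0.0882]
dA 930 zmax 0.0169 top mean [0.3234 0.3196 0.0196] mid [0.3658 0.3005 0.4471] ext [0.1461 0.0974 0.8684] enc [286.7 317.9] 17.2
dA 697 zmax 0.0164 top mean [0.3226 0.3146 0.016 ] mid [ 0.3616 -0.059   0.314 ] ext [0.1369 0.8125 0.6029]
[... 1346 characters left out ...]
.3019] 0.05842126986482843 20
252 [-0.0008  0.0005  0.0026  0.0055  0.0237]
[0.5323 0.3786] 0.058547522970575194 144
[0.5328 0.2986] 0.05676717517544039 42
[0.6071 0.3355] 0.057383954353629196 35
[0.5881 0.2792] 0.058489382314348415 31
1300 0.02236628768419513 ((667.5814819335938, 214.22389221191406), (49.64461135864258, 131.3230438232422), 64.5143814086914)
960 0.022511174833494352 ((665.8336181640625, 211.50064086914062), (54.03310012817383, 131.03799438476562), 64.45292663574219)
white top [0.6494 0.218  0.1204] 0.8813212606815305 85
bench [array([ 0.5016,  0.2292, -0.0002]), array([ 0.4307,  0.0807, -0.    ])]
bench [array([ 0.5016,  0.2005, -0.    ]), array([ 0.4723,  0.0711, -0.0006])]
```

View pics/c1.png

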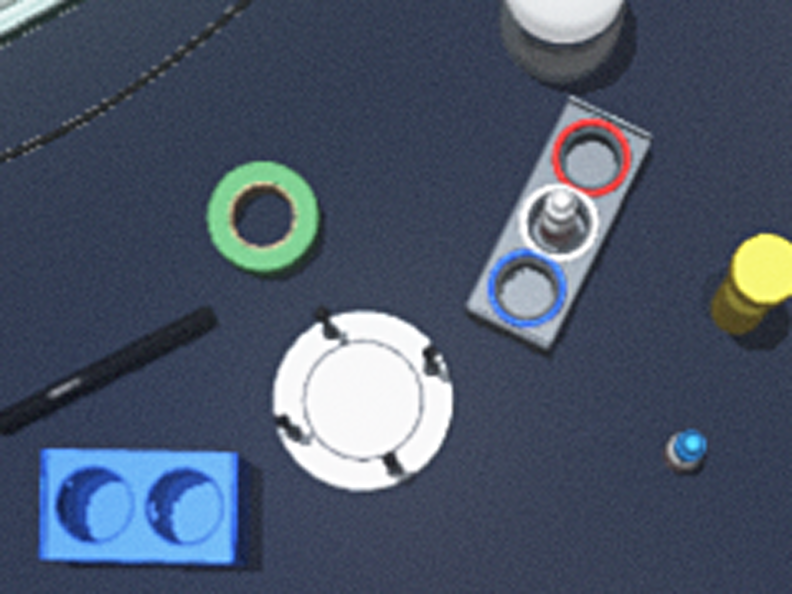

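The crop, 3.3 times the top view from (180,60), shows the carrier empty, with rod tips near (325,318), (432,358), (290,428) and (392,462). The wells are at (591,157) red and (527,288) blue, and both tube holes at (95,505) and (185,505) are free. Next I'll check the gripper tips against the cameras, and look for obstacles.

```bash
python3 - <<'E'
from vis import *
from cell import r,optics
np.set_printoptions(precision=3,suppress=True)
def tips(tag):
    p0=np.array(r.current_tool_pos())
    for n in("top","side"):
        im=optics.get_image(n);c=cloud(im).reshape(-1,3)
        g=c[(np.linalg.norm(c[:,:2]-p0[:2],axis=1)<.075)&(c[:,2]>.15)&(c[:,2]<.9)&(im["depth"].ravel()>0)]
        a=np.deg2rad(67.6); e=np.array([np.cos(a),np.sin(a)]); d=(g[:,:2]-p0[:2])
        l=g[:,2]<p0[2]+.0
        if l.sum()==0: print(tag,n,len(g),"none"); continue
        al=d[l]@e; ac=d[l]@[-e[1],e[0]]
        print(tag,n,len(g),"tip z rel TCP",np.percentile(g[:,2],[.2,1])-p0[2],"along",al.min(),al.max(),"across",ac.min(),ac.max())
tips("open"); r.set_gripper(0.0); tips("shut"); print(r.current_t()); r.set_gripper(.55)
print(r.current_t(),r.current_opening())
t=dict(np.load("top0.npz"));c=cloud(t)
for nm,(u,v) in dict(whitebottlecap=(352,38),yellow=(412,141),shelfedge=(290,4),shelf2=(200,50),shelf3=(100,100),brown=(376,10)).items():
    print(nm,np.median(c[max(v-3,0):v+3,u-3:u+3].reshape(-1,3),0))
s=dict(np.load("side0.npz"));c=cloud(s)
for nm,(u,v) in dict(shelfbar1=(420,97),shelfbar2=(500,121),bar0=(300,25),wbcap=(505,217),post=(575,180)).items():
    print(nm,np.median(c[v-2:v+3,u-2:u+3].reshape(-1,3),0))
w=c.reshape(-1,3); k=(w[:,2]>.015)&(w[:,2]<.3)&(np.linalg.norm(w[:,:2]-[.704,.196],axis=1)<.12)
a=np.deg2rad(154.5);
b=w[k]; q=b[:,:2]-[.704,.196]; al=-(q@[np.cos(a),np.sin(a)]); print("beyond red well",np.percentile(al[b[:,2]>.03],[1,50]), sorted(al[(b[:,2]>.03)&(al>.02)])[:5])
E
```

```text
open top 8429 tip z rel TCP [-0.006  0.001] along -0.05438443894766968 0.05508867981273299 across -0.011955124775630245 0.010691848573412991
open side 3933 tip z rel TCP [-0.007 -0.005] along -0.05623802804325143 0.04815107076791781 across -0.013451805108181166 0.009677256676528686
shut top 7983 tip z rel TCP [-0.016 -0.008] along -0.014235169396848466 0.014689762973974474 across -0.012366461696247319 0.004778037497784844
shut side 3536 tip z rel TCP [-0.02  -0.015] along -0.0171908127506543 0.013170818798805764 across -0.013440641725521752 0.010644430715514392
1.0667
1.575 0.5499938096041659
whitebottlecap [0.784 0.217 0.125]
yellow [0.626 0.116 0.097]
shelfedge [0.767 0.305 0.255]
shelf2 [0.692 0.416 0.289]
shelf3 [0.625 0.537 0.291]
brown [0.842 0.178 0.102]
shelfbar1 [0.846 0.966 0.001]
shelfbar2 [0.776 0.276 0.251]
bar0 [0.502 0.755 0.27 ]
wbcap [0.781 0.198 0.125]
post [0.916 0.254 0.149]
beyond red well [-0.047  0.06 ] [np.float64(0.02011688863037787), np.float64(0.020122557432040368), np.float64(0.02017947167748734), np.float64(0.020447732090447694), np.float64(0.020509529172273566)]
```

The top camera agrees with the known TCP to about 0.5 mm; the 22 mm overhang is the shut value and about 8 mm remains fully open. A large bottle stands beside the red well, so I'll close along about 100° there and route around the yellow tube. Starting with the blue bottle.

```bash
cat > act.py <<'E'
from cell import r, optics
import numpy as np
OV=r.finger_overhang
def quat(deg):
    a=np.deg2rad((deg+90)/2); return [np.cos(a),np.sin(a),0,0]
def lin(x,y,z,v=.25): r.move_linear([x,y,z],vel=v)
def go(x,y,z,deg):
    c=[(r.inverse_kinematics([x,y,z],quat(d)),d) for d in(deg,deg-180)]
    c=[(abs(q[5]),d) for q,d in c if q is not None]; r.move_to([x,y,z],quat(min(c)[1]))
def say(s): print(s,"t %.1f"%r.current_t(),"pos",np.round(r.current_tool_pos(),4),"w %.1f"%(85*r.current_opening()),"ff",np.round(r.current_finger_force(),1),"F",np.round(r.current_contact_force(),1))
def carry(obj,dst,h,deg,w_open,w_rel,sq,via=(),lift=.10,floor=.006):
    """h: TCP above the object's underside while gripped"""
    go(*obj,h+.09,deg); r.set_gripper(w_open/85,sq); lin(*obj,h,.2); r.set_gripper(0.,sq); say("grip")
    lin(*obj,h+lift)
    for p in via: lin(*p,h+lift,.35)
    lin(*dst,h+lift,.35); say("over"); lin(*dst,h+floor,.12); say("down")
    r.set_gripper(w_rel/85); lin(*dst,h+lift+.02); say("off")
E
python3 - <<'E'
from act import *
go(.4,.3,.22,100); print(np.round(r.current_q(),2),r.current_t())
carry((.5436,.1434),(.6311,.2310),OV+.0245,100,45,36,25)
E
```

```text
[ 0.55  0.3   1.81  0.    1.03 -1.19] 2.675
grip t 4.8 pos [0.5445 0.1437 0.0478] w 16.5 ff 24.4 F [-0.8 -0.   7.1]
over t 5.8 pos [0.6304 0.2312 0.1443] w 16.3 ff 24.4 F [ 0.5 -0.   0.3]
down t 6.8 pos [0.6312 0.2309 0.0528] w 16.3 ff 26.1 F [-1.8 -0.5  2.6]
off t 7.7 pos [0.6309 0.2309 0.1666] w 36.2 ff 0.0 F [ 0.8 -0.2 -0.6]
```

```bash
cat > shot.py <<'E'
import sys,cv2
from cell import optics
n,name,u0,v0,u1,v1=sys.argv[1],sys.argv[2],*map(int,sys.argv[3:])
p=optics.get_image(n)["pixels"][v0:v1,u0:u1,::-1]; f=min(800/p.shape[1],600/p.shape[0],4)
cv2.imwrite(f"pics/{name}.png",cv2.resize(p,None,fx=f,fy=f,interpolation=cv2.INTER_CUBIC))
E
python3 shot.py side b1 290 180 530 360
```

```text
(no output)
```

View pics/b1.png

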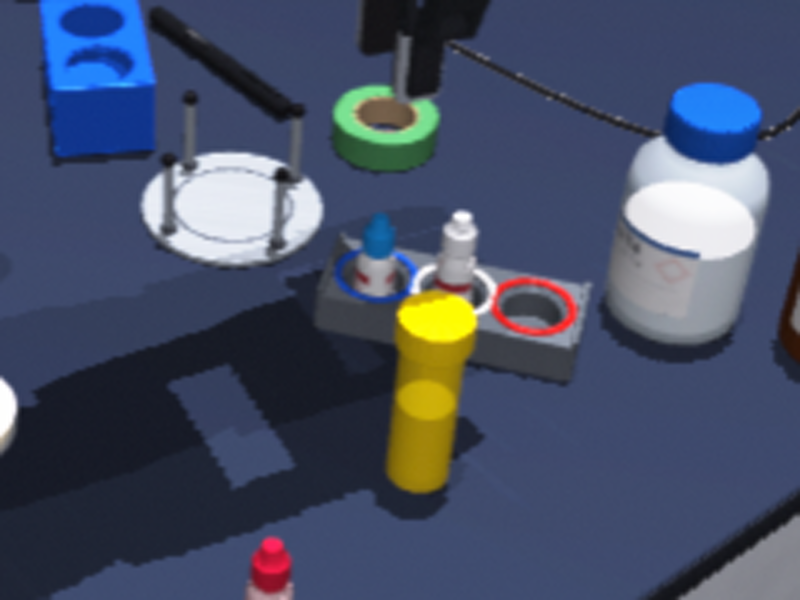

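The crop shows the blue bottle upright in the blue-ringed well (377,270) and the red well (533,305) free. Next the red bottle.

```bash
python3 - <<'E'
from act import *
lin(.5,.16,.18)
carry((.5397,.0258),(.7040,.1963),OV+.027,100,45,36,25,via=[(.53,.15)])
lin(.5,.2,.22,.35)
E
python3 shot.py side b2 290 180 530 360
```

```text
grip t 12.2 pos [0.5406 0.0257 0.0503] w 16.7 ff 24.5 F [-0.2 -0.8  7.1]
over t 13.9 pos [0.7035 0.1949 0.1479] w 16.5 ff 24.4 F [-0.4 -0.3  0.2]
down t 14.9 pos [0.7041 0.1962 0.0554] w 16.6 ff 25.9 F [-0.8 -1.9  3.3]
off t 15.8 pos [0.7038 0.1963 0.1691] w 36.1 ff 0.0 F [-0.1  0.2 -1.1]
```

View pics/b2.png

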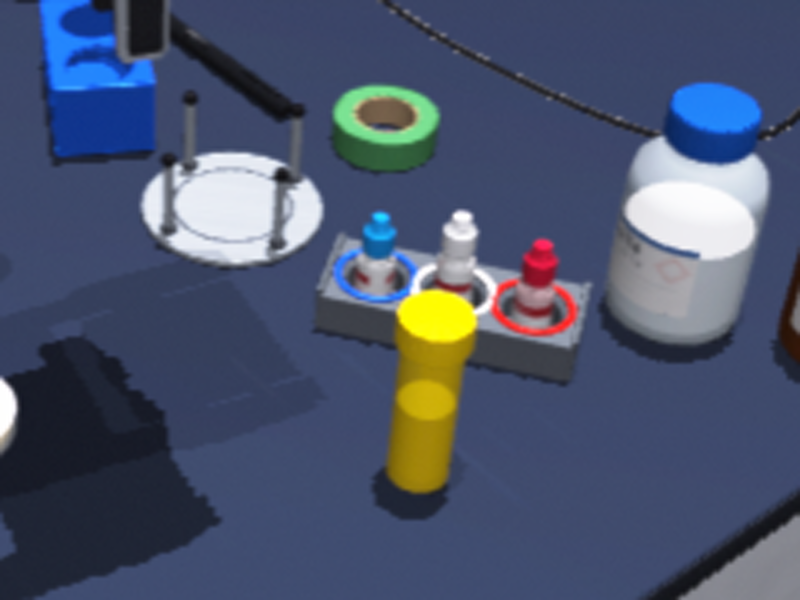

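Both bottles are upright in their wells: blue (377,265), red (540,285). Next the tube.

```bash
python3 - <<'E'
from act import *
carry((.4223,.2869),(.5072,.4113),OV+.0445,60,56,50,40)
lin(.38,.3,.22,.35)
E
python3 shot.py side b3 200 150 440 330
```

```text
grip t 19.8 pos [0.4231 0.2874 0.068 ] w 32.6 ff 39.0 F [-1.1 -1.2  6.2]
over t 21.0 pos [0.5065 0.4111 0.1644] w 32.5 ff 40.6 F [ 0.8 -0.4 -0.9]
down t 21.9 pos [0.5074 0.4113 0.0729] w 31.0 ff 43.8 F [ 0.7 -0.   0.3]
off t 22.8 pos [0.507  0.4112 0.1865] w 50.2 ff 0.0 F [ 0.3 -0.9 -1.3]
```

View pics/b3.png

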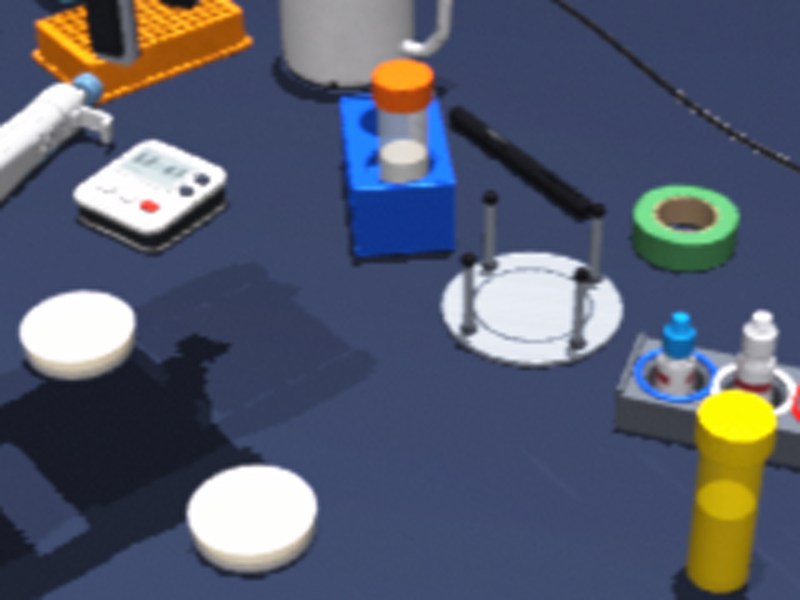

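The tube stands in the near hole of the blue rack (403,130), and the timer and dishes are untouched. Next the first dish, dish B, closing along the carrier's 71° axis.

```bash
python3 - <<'E'
from act import *
from vis import at_z
t=dict(np.load("top0.npz")); A,B=at_z(t,[[286.7,317.9],[372.9,269.9]],.014)[:,:2]-[0,.0005]
C=at_z(t,[[290,181]],.005); print(A,B,C)
carry(B,(.5706,.3200),.0215,71,76,70,25,floor=.0065)
lin(.42,.3,.22,.35)
E
python3 shot.py side b4 300 180 420 270
python3 - <<'E'
import sys; sys.path.insert(0,'.')
from vis import *; from cell import optics
np.set_printoptions(precision=4,suppress=True)
t=optics.get_image("top"); c=cloud(t)[148:214,258:324].reshape(-1,3)
p=c[(c[:,2]>.0145)&(c[:,2]<.03)]; print(len(p),np.median(p,0),cv2.minEnclosingCircle((p[:,:2]*1000).astype(np.float32)))
p=c[(c[:,2]>.04)&(c[:,2]<.07)]; _,l,cen=cv2.kmeans(p[:,:2].astype(np.float32),4,None,(3,50,1e-5),10,2); print(cen.mean(0))
E
```

```text
[0.32166251 0.32026159] [0.41061426 0.16656323] [[0.57053638 0.32052779 0.005     ]]
grip t 25.6 pos [0.4114 0.1668 0.023 ] w 56.2 ff 24.7 F [-0.8  0.1  9. ]
over t 26.9 pos [0.5695 0.3194 0.1198] w 56.7 ff 26.7 F [-0.7 -0.8 -0.1]
down t 27.8 pos [0.5708 0.32   0.0282] w 56.4 ff 29.3 F [ 0.9  0.  -0.2]
off t 28.7 pos [0.5704 0.32   0.1418] w 70.1 ff 0.0 F [ 0.2  0.5 -0.9]
908 [0.571  0.3196 0.0195] ((588.469482421875, 310.1136474609375), 62.47721862792969)
[0.585  0.3158]
```

View pics/b4.png

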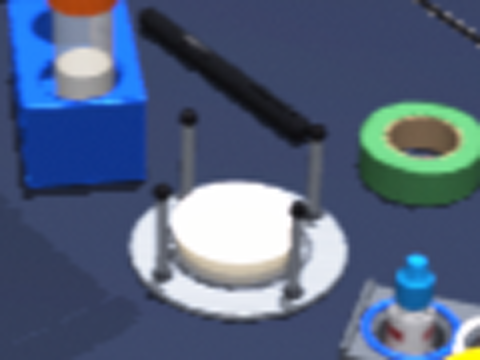

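The first dish lies flat between the rods (238,230), and its measured centre (0.571, 0.320) is on target. Next the second dish.

```bash
python3 - <<'E'
from act import *
carry((.3217,.3203),(.5706,.3198),.0215,71,76,70,25,floor=.0185)
lin(.40,.3,.24,.35)
lin(.30,.25,.26,.35)
E
python3 shot.py side b5 200 150 520 390; python3 shot.py top b5t 180 60 480 285
python3 - <<'E'
from vis import *; from cell import optics
np.set_printoptions(precision=4,suppress=True)
c=cloud(optics.get_image("top"))[148:214,258:324].reshape(-1,3)
p=c[(c[:,2]>.024)&(c[:,2]<.04)]; print(len(p),np.median(p,0)); A=np.c_[p[:,:2],np.ones(len(p))]; print("tilt",np.linalg.lstsq(A,p[:,2],rcond=None)[0][:2])
E
```

```text
grip t 31.2 pos [0.3224 0.3209 0.023 ] w 56.2 ff 24.7 F [-0.6 -0.7  8.5]
over t 32.7 pos [0.5691 0.3195 0.1201] w 56.3 ff 26.7 F [-0.1 -0.1  0. ]
down t 33.5 pos [0.5704 0.3199 0.0399] w 56.3 ff 29.6 F [ 0.5  0.1 -0.6]
off t 34.3 pos [0.5705 0.3198 0.1419] w 69.8 ff 0.0 F [-0.2 -0.1 -0.2]
938 [0.5702 0.3197 0.0321]
tilt [0.0055 0.009 ]
```

View pics/b5.png

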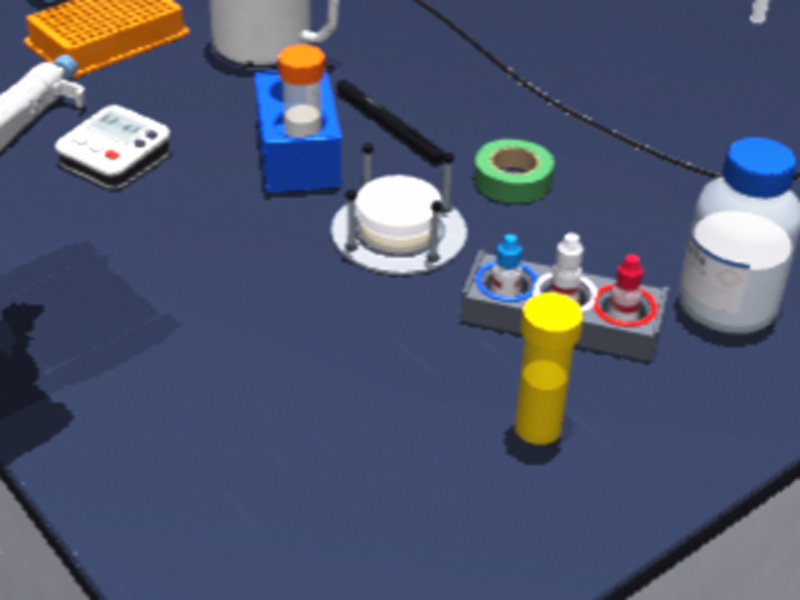

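View pics/b5t.png

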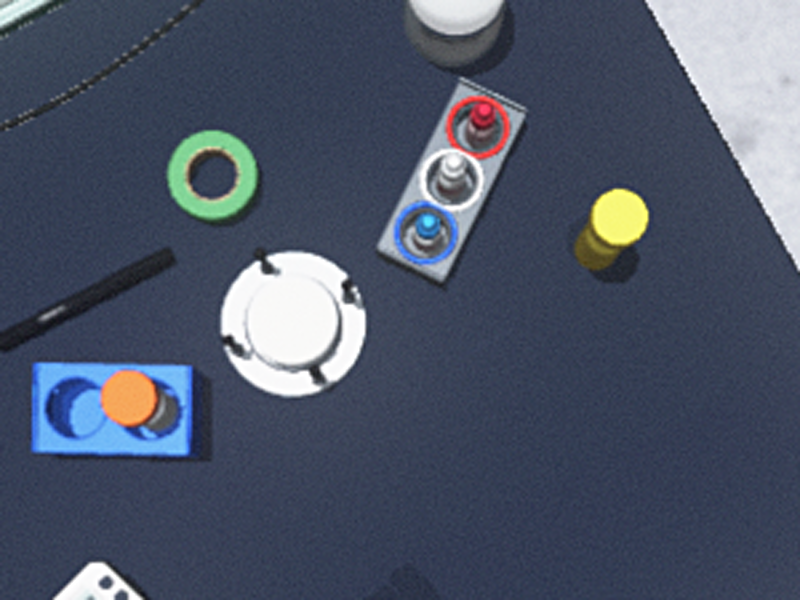

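Everything is in place: both dishes are nested flat (stack top 32.1 mm, tilt under 1°), the bottles are in their wells, the tube is in its rack, and the white bottle, timer and yellow tube are unmoved.

```bash
python3 -c "
from cell import r
print(r.hand_in(), r.current_t())"
```

```text
the job is handed in; nothing more can be done
the job is handed in; nothing more can be done
```

The job is handed in: all five things are put away in the order asked, and the final pictures show each upright or flat in its place, in well under the 122 s limit.

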